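# Ready the coaster caddy in the hallway

### The job

Lay the blue coaster flat on top of the wooden one in the marble caddy, so that the two make a neat, centred stack in the middle of the plate, and swing the caddy's carry handle up until it catches upright. Let go of everything, keep the caddy standing about where it is, and leave the other things on the table where they are.

Things in the scene. Friction and masses are not known exactly. Their poses are not given: they have to be found in the camera images.
- caddy: Loose coaster caddy, 1.4 to 1.9 kg: white marble plate 190 (x) x 120 (y) x 14 mm; origin at the centre of its underside, z up. Two dark steel posts at x = +78 and -78 mm, 10 mm thick in x, 22 mm in y, rise to 69 mm above the table and carry the handle's hinge. Folded down, the U-shaped handle reaches out past the plate on the caddy's -y side.
- handle (a joint): Handle angle about the caddy's x axis. 0: folded level towards the caddy's -y, on its stop, clear of the table (the start). 1.57: upright, at its end stop. Lift spring: let go below about 0.9 rad it falls back down, between it may stay; past about 1.2 rad the spring draws it up to the upright stop and holds it there. Under 2 N at the bar moves it.
- handle_grip (a point): Middle of the handle's cross bar, on its axis, which is parallel to the caddy's x; moves with the handle. The bar has a round wooden sleeve, 130 mm long, 16 mm in diameter, that can turn between the fingers; steel arms 8 mm thick at x = +88 and -88 mm join it to the hinge, 100 mm away. Folded: 60 mm above the table; upright: 160 mm, over the plate's centre.
- handle_hinge (a point): Middle of the handle's hinge axis, over the plate's centre, 60 mm above the table; the axis is the caddy's x axis.
- plate_centre (a point): Centre of the marble plate's upper face, 14 mm above the table, marked with a thin flat grey disc 72 mm in diameter.
- wood_coaster: Round wooden coaster, 64 mm in diameter, 16 mm thick, 50 g, already lying loose near the middle of the caddy's plate; origin at the centre of its underside, z up.
- blue_coaster: Round blue ceramic coaster, 64 mm in diameter, 16 mm thick, 60 to 130 g, lying flat on the table beside the caddy; origin at the centre of its underside, z up.
- jar: Bystander: glass jar with steel lid, 80 mm in diameter, 90 mm tall, origin at the centre of its underside.
- key_dish: Bystander: white bowl for keys, 110 mm in diameter, 30 mm tall, origin at the centre of its underside.
- glasses_case: Bystander: green spectacle case, 55 (x) x 150 (y) x 35 mm, origin at the centre of its underside.
- hairbrush: Bystander: wooden hairbrush, about 195 mm long in its x, 28 mm high, lying bristles down, origin on the table under its middle.
There are look-alikes about, which are no part of the job. What is shaped like the wood_coaster but purple is not meant.

How it is judged:
By the outcome, as a careful person would: the job done as asked, in the order asked, and still so for the second after the job is handed in, with the robot touching nothing.
It also fails if it takes over 54 s, if anything falls off the work surface, if the arm or the gripper's body presses on something with over 40 N, if the wrist force passes 120 N, or if a joint passes its speed limit or range.

### The arm

A 6-joint arm with a two-finger parallel gripper is mounted at the origin on the work surface. World frame = base frame: x ahead of the robot, y to its left, z up, the work surface at z = 0. Lengths are in mm, angles in rad, forces in N, time in s.
With the tool pointing down it reaches from about 275 to 750 mm from the base axis. Payload 10.2 kg.
Tool frame: the origin (TCP) lies midway between the tips of the shut fingers; the grasp point (between the pads) lies 19 mm behind it; z points along the fingers, y is the direction in which the jaws open and shut (so a half turn about z gives the same grasp; the last joint's range is limited). The gripper opens to 85 mm and grips with 20 to 120 N. Pads are 22 mm wide; open, the fingers measure 114 mm over their backs; the gripper's body (76 mm by 85 mm) begins 54 mm behind the grasp point. The pads swing forward as they close: fully open they stand 13 mm farther back than shut.
Start: joints at [1.021, 0.313, 1.498, -0, 1.331, -0.223], TCP at [168.545, 497.216, 231.294] pointing down, gripper open.
Joint ranges: [-2.94, 2.94], [-0.97, 2.17], [0.19, 2.56], [-1.23, 4.37], [0.02, 3.11], [-2.88, 2.88]. Speed limits (rad/s): [2.39, 2.39, 3.01, 3.14, 3.14, 3.14].

### API

Orientations are given as a unit quaternion [w, x, y, z].
In Python, from rig import sense, optics, ctrl gives the robot as it stands.
- The arm moves only by the tool play_rows, never from a script. Its argument "plan" is a list of rows, each a list of 7 numbers: the shift along the world's x, y, z in mm, then the turn, a rotation vector about the world's x, y, z in rad, then the opening, from -1 (shut) to 1 (fully open), so that 0 is half open. A call has 1 to 5 rows; each row shifts and turns the pose as measured when the row begins; what a row does not reach is not made up. A row lasts 1/12 s, in which the tool goes at most 41.7 mm and 7.16 degrees, less where a joint would pass 70% of its speed; a pose out of reach is approached as far as the arm can. A call is refused whole if a number of a shift passes 41.7 or a number of a turn 0.125, either way. A call with a gripper value outside its range is refused whole. The fingers move at their own pace and stop on an object; "grip_force" is the grip in N (left out, the last holds). Time passes only in rows, so rows that do not move let the fingers close. It gives the time, the measured TCP pose, the force and the opening at its end, in the units of the state.
- sense(): the state, without advancing time (a new reading comes with each control period).
- optics.capture(name): name is "scene" or "top"; returns a dict with "img" (384x512x3 uint8, blue, green, red), "fx", "fy", "cx", "cy" (pixels), "dist" ([k1, k2, p1, p2, k3] as OpenCV has them; the pictures are not rectified), "world_to_cam" (4x4, takes a point from world to camera coordinates). Camera axes: x right, y up, looking along -z (the intrinsics and any distortion apply to the point x, -y, -z); pixel columns grow to the right and rows downward; lengths in mm; the calibration is good to about 2 mm. A picture is of the moment at which its call begins. There is no depth.
- ctrl.finish_job(): hands the job in, once; it reports no verdict.
The state is a dict: "time_s": time; "joints": joint angles; "dq": joint speeds; "tau": joint torques, N m; "eef_pos": TCP position; "ee_rot": TCP orientation; "force": force on the tool from outside, world axes, zero at the start; "wrist_torque": the same for the moment, N m; "grip_width": opening from 0.0 (shut) to 1.0 (fully open).
Only numpy, scipy, OpenCV 4.12 (cv2) and the standard library are available. Lean on these libraries where they do the work, as an engineer would, in place of code of your own. Each camera call takes 0.05 s, during which the arm holds its last target. There are 200 camera calls.

## Working session

There is one attempt and no reset: what is moved stays moved. The work goes in short steps, Python scripts to look and compute and a tool call to move; the robot and the scene stay as the last step left them, time stands still between calls to the robot, and variables do not carry over. Pictures are saved under pics/ and viewed, about 8 in all and at most 12, crops included, and the job is handed in when it is done.

Besides the shell and the picture viewer there is one more tool, called by a JSON object that holds its "method" and its "body". play_rows: Moves the arm, as the interface text tells. Its arguments: {"type":"object","properties":{"plan":{"type":"array"},"grip_force":{"type":"number"}},"required":["plan"]}

```bash
mkdir -p pics; ls; cat > h.py <<'E'
import numpy as np, cv2
from rig import sense, optics, ctrl
def cap(n):
    c=optics.capture(n); c['K']=np.array([[c['fx'],0,c['cx']],[0,c['fy'],c['cy']],[0,0,1.]]); c['d']=np.array(c['dist'],float); c['T']=np.array(c['world_to_cam']); return c
def ray(c,uv):
    p=cv2.undistortPoints(np.array(uv,float).reshape(-1,1,2),c['K'],c['d']).reshape(-1,2)
    d=np.c_[p[:,0],-p[:,1],-np.ones(len(p))]; R=c['T'][:3,:3]; return -R.T@c['T'][:3,3], d@R
def onz(c,uv,z):
    o,d=ray(c,uv); return o+d*((z-o[2])/d[:,2:])
def proj(c,P):
    P=np.atleast_2d(P)@c['T'][:3,:3].T+c['T'][:3,3]; P=P*[1,-1,-1]
    return cv2.projectPoints(P.reshape(-1,1,3),np.zeros(3),np.zeros(3),c['K'],c['d'])[0].reshape(-1,2)
E
python3 - <<'E'
from h import *
a,b=cap('scene'),cap('top')
cv2.imwrite('pics/s0.png',cv2.resize(a['img'],(800,600))); cv2.imwrite('pics/t0.png',cv2.resize(b['img'],(800,600)))
for c in(a,b): print(ray(c,[256,192]), c['fx'],c['d'])
s=sense(); print(s['time_s'],s['eef_pos'],s['ee_rot'],s['grip_width'])
E
```

```text
pics
(array([1209.20397342,  200.03486564, 1093.25984658]), array([[-0.50819849, -0.15877668, -0.84671089]])) 426.89154561732863 [-0.01130201  0.          0.          0.          0.        ]
(array([ 401.66414693,   -5.76714969, 1199.55040732]), array([[ 0.15848229, -0.00388326, -0.98736186]])) 372.33724288383326 [-0.09393247  0.          0.          0.          0.        ]
0.1 [168.39443457 497.00816818 230.78182418] [-2.17460291e-04  1.62650089e-01  9.86683632e-01 -5.57580664e-04] 1.0014796003790252
```

View pics/s0.png

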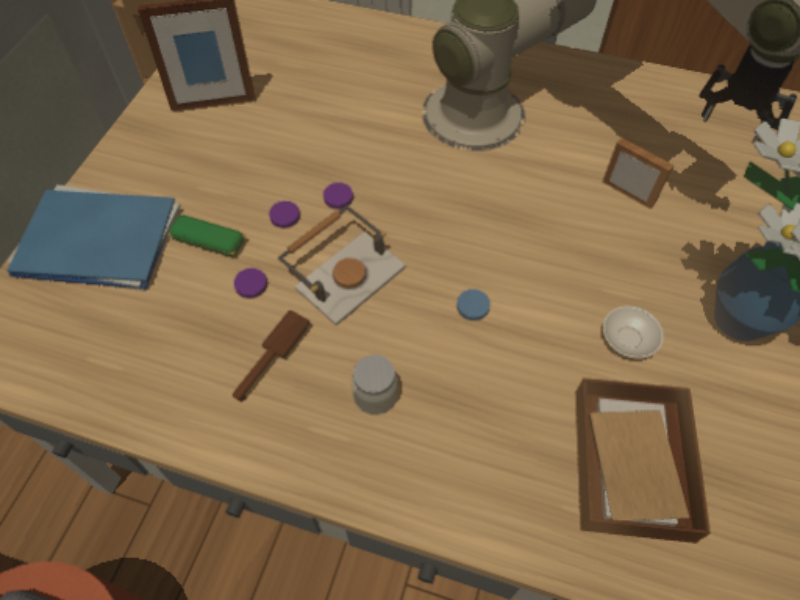

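View pics/t0.png

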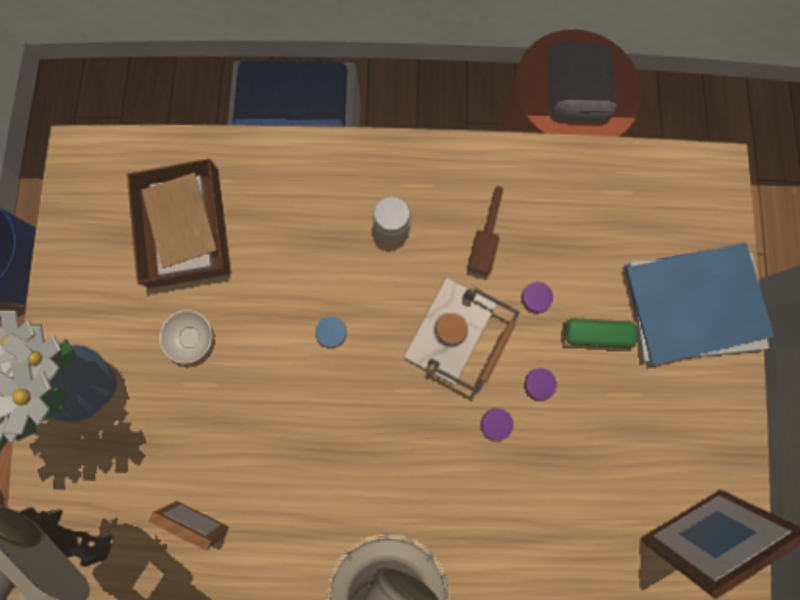

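```bash
cat > m.py <<'E'
from h import *
def blob(c,lo,hi,roi=None,n=1,k=3):
    hsv=cv2.cvtColor(c['img'],cv2.COLOR_BGR2HSV); m=cv2.inRange(hsv,np.array(lo),np.array(hi))
    if roi is not None:
        z=np.zeros_like(m); x0,y0,x1,y1=roi; z[y0:y1,x0:x1]=m[y0:y1,x0:x1]; m=z
    m=cv2.morphologyEx(m,cv2.MORPH_OPEN,np.ones((k,k)))
    cs=sorted(cv2.findContours(m,cv2.RETR_EXTERNAL,cv2.CHAIN_APPROX_NONE)[0],key=cv2.contourArea)[::-1]
    return cs[:n]
def disc(c,cn,z):
    P=onz(c,cn.reshape(-1,2),z)[:,:2]
    (x,y),(a,b),t=cv2.fitEllipse(P.astype(np.float32)); return np.round([x,y,a,b],1), cn.reshape(-1,2).mean(0).round(1)
E
python3 - <<'E'
from m import *
a,b=cap('scene'),cap('top')
s=512/800
R=lambda x0,y0,x1,y1:[int(v*s) for v in(x0,y0,x1,y1)]
for n,c,rb,rw,rp,rc in(('scene',a,R(440,270,510,340),R(325,252,375,295),R(285,225,412,330),(278,190,428,330)),('top',b,R(300,300,360,360),R(428,308,474,350),R(395,270,500,400),(395,265,530,410))):
    for cn in blob(c,(95,60,60),(125,255,255),rb): print(n,'blue z16',disc(c,cn,16))
    for cn in blob(c,(3,110,60),(18,255,255),rw): print(n,'wood z30',disc(c,cn,30))
    for cn in blob(c,(0,0,90),(179,70,255),rp):
        h=cv2.approxPolyDP(cn,6,True).reshape(-1,2); print(n,'plate',h.tolist(),onz(c,h,14).round(0)[:,:2].tolist())
x0,y0,x1,y1=R(395,265,530,410); t=cv2.resize(b['img'][y0:y1,x0:x1],None,fx=6,fy=6,interpolation=cv2.INTER_CUBIC)
print(x0,y0,t.shape); 
x0,y0,x1,y1=R(270,170,420,330); u=cv2.resize(a['img'][y0:y1,x0:x1],None,fx=4,fy=4,interpolation=cv2.INTER_CUBIC)
print(x0,y0,u.shape)
W=np.zeros((600,800,3),np.uint8); t=cv2.resize(t,None,fx=4/6,fy=4/6); W[:t.shape[0],:t.shape[1]]=t; W[:u.shape[0],400:400+u.shape[1]]=u[:, :400]
for i,(c,p) in enumerate(((b,(331,332)),(a,(473,305)))):
    X,Y=[int(v*s) for v in p]; q=cv2.resize(c['img'][Y-20:Y+20,X-40:X+40],None,fx=4,fy=4); W[430:590,400*i:400*i+320]=q
cv2.imwrite('pics/crop.png',W)
E
```

```text
scene blue z16 (array([526.3, 131.9,  55.2,  56.7]), array([302.7, 193.8]))
scene wood z30 (array([ 540.5, -113.2,   60.8,   64.5]), array([223.2, 174.3]))
scene plate [[234, 149], [196, 177], [207, 193], [190, 182], [213, 206], [258, 170]] [[428.0, -118.0], [565.0, -194.0], [609.0, -141.0], [588.0, -204.0], [646.0, -108.0], [483.0, -21.0]]
top blue z16 (array([523.2, 131.2,  57.2,  58.5]), array([211.1, 212. ]))
top wood z30 (array([ 534. , -114.8,   59. ,   60.2]), array([288.5, 210.1]))
top plate [[285, 178], [259, 229], [293, 241], [316, 193], [304, 188], [298, 195], [298, 184]] [[640.0, -104.0], [473.0, -23.0], [438.0, -131.0], [593.0, -205.0], [609.0, -166.0], [585.0, -146.0], [622.0, -146.0]]
252 169 (558, 522, 3)
172 108 (412, 384, 3)
```

View pics/crop.png

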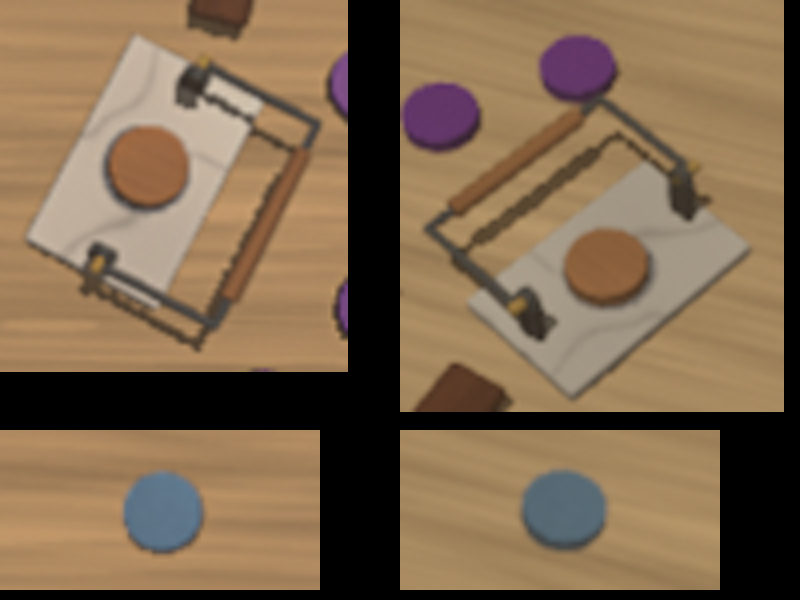

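Top crop: the brown disc on the plate at crop (148,165), i.e. about top pixel (289,210), is the wood coaster. The purple discs at full-view (538,297), (541,384) and (497,425) are the look-alikes. The only blue disc is at top pixel (211,212), and the blue book and pot differ in shape. The handle is folded towards the lower right in the top view.

```bash
cat > cad.py <<'E'
from m import *
def plate(c,roi):
    hsv=cv2.cvtColor(c['img'],cv2.COLOR_BGR2HSV); m=cv2.inRange(hsv,(0,0,100),(179,75,255)); x0,y0,x1,y1=roi
    z=np.zeros_like(m); z[y0:y1,x0:x1]=m[y0:y1,x0:x1]; z=cv2.morphologyEx(z,cv2.MORPH_OPEN,np.ones((2,2)))
    P=onz(c,np.argwhere(z)[:,::-1],14)[:,:2].astype(np.float32); r=cv2.minAreaRect(P); return np.round(r[0],1),np.round(r[1],1),round(r[2],1)
RS,RT=[182,144,266,214],[253,174,322,248]
E
python3 - <<'E'
from cad import *
a,b=cap('scene'),cap('top')
print(plate(a,RS),plate(b,RT))
# hand-read corners from crop
ct=np.array([[137,35],[27,238],[160,305],[262,100]])/4+[252,169]-.4
cs=np.array([[172,397],[349,247],[258,155],[70,300]])/4+[172,108]-.4
for c,q in((b,ct),(a,cs)):
    P=onz(c,q,14)[:,:2]; print('corners',P.round(0).tolist(),'ctr',P.mean(0).round(1),'sides',np.linalg.norm(P-np.roll(P,-1,0),axis=1).round(0))
# sleeve
for n,c,roi in(('s',a,[184,130,222,164]),('t',b,[304,203,334,246])):
    for cn in blob(c,(3,110,50),(16,255,255),roi,k=2):
        P=onz(c,cn.reshape(-1,2),60)[:,:2].astype(np.float32); r=cv2.minAreaRect(P); print(n,'sleeve',r, cn.reshape(-1,2).mean(0))
E
```

```text
(array([ 538.7, -108.3]), array([121.1, 191.3]), 62.9) (array([ 529.4, -117.8]), array([120.3, 191.6]), 62.9)
corners [[643.0, -106.0], [476.0, -21.0], [425.0, -127.0], [592.0, -208.0]] ctr [ 533.8 -115.5] sides [187. 118. 185. 114.]
corners [[647.0, -102.0], [480.0, -19.0], [416.0, -115.0], [591.0, -206.0]] ctr [ 533.4 -110.6] sides [187. 116. 197. 118.]
s sleeve ((489.2450256347656, -197.92324829101562), (22.76144790649414, 131.998779296875), 63.536651611328125) [201.73972603 148.91780822]
t sleeve ((487.5020751953125, -207.78895568847656), (89.86511993408203, 131.1342315673828), 89.64030456542969) [321.48591549 225.19014085]
```

{"method": "play_rows", "body": {"plan": [[29, -29, 0, 0, 0, -0.072, 1], [29, -29, 0, 0, 0, -0.072, 1], [29, -29, 0, 0, 0, 0, 1], [29, -29, 0, 0, 0, 0, 1], [29, -29, 0, 0, 0, 0, 1]], "grip_force": 40}}

```text
time_s: 0.72
eef_pos: [311.7, 350.9, 230.5]
ee_rot: [-0.001, 0.23, 0.973, 0.0]
force: [1.3, 0.2, 0.2]
grip_width: 1.001
```

{"method": "play_rows", "body": {"plan": [[29, -29, 0, 0, 0, 0, 1], [29, -29, 0, 0, 0, 0, 1], [29, -29, 0, 0, 0, 0, 1], [29, -29, 0, 0, 0, 0, 1], [29, -29, 0, 0, 0, 0, 1]]}}

```text
time_s: 1.13
eef_pos: [457.6, 201.6, 231.2]
ee_rot: [-0.0, 0.23, 0.973, 0.001]
force: [-0.8, 0.4, -0.8]
grip_width: 1.001
```

{"method": "play_rows", "body": {"plan": [[22, -23, -25, 0, 0, 0, 1], [22, -23, -25, 0, 0, 0, 1], [22, -24, -25, 0, 0, 0, 1], [0, 0, -40, 0, 0, 0, 1], [0, 0, -40, 0, 0, 0, 1]]}}

```text
time_s: 1.55
eef_pos: [534.4, 121.9, 79.8]
ee_rot: [0.01, 0.235, 0.972, 0.004]
force: [0.2, 0.6, -0.0]
grip_width: 1.001
```

{"method": "play_rows", "body": {"plan": [[0, 0, -20, 0, 0, 0, 1], [0, 0, 0, 0, 0, 0, 1]]}}

```text
time_s: 1.72
eef_pos: [531.0, 120.5, 51.6]
ee_rot: [0.004, 0.236, 0.972, 0.002]
force: [-0.3, 0.3, 0.6]
grip_width: 0.997
```

```bash
python3 - <<'E'
from cad import *
b,a=cap('top'),cap('scene'); s=sense(); print(s['eef_pos'],s['ee_rot'],s['force'])
q=[b['img'][180:250,185:325],a['img'][150:220,230:370]]
cv2.imwrite('pics/p1.png',np.vstack([cv2.resize(i,(600,300),interpolation=cv2.INTER_CUBIC) for i in q]))
E
```

```text
[532.84199466 120.90902025  55.53047276] [0.00725558 0.23542803 0.97186096 0.00269866] [ 0.33895817  0.79388038 -0.27117204]
```

View pics/p1.png

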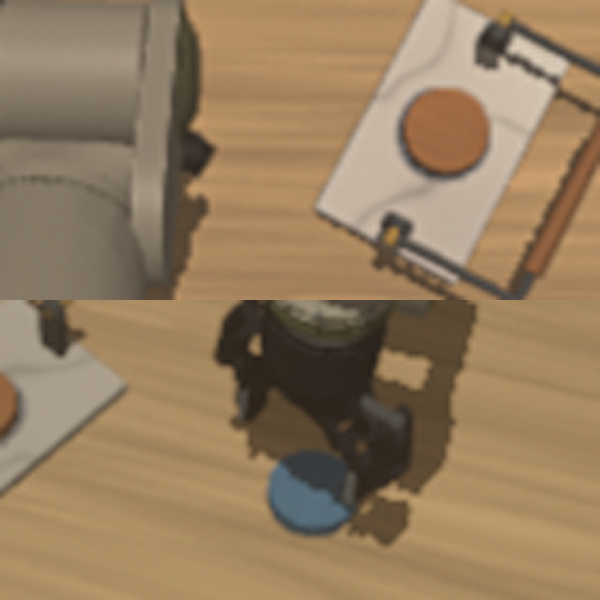

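```bash
cat > st.py <<'E'
from h import *
import sys
from scipy.spatial.transform import Rotation as Rn
def st(t=None,yaw=63.0):
    s=sense(); w,x,y,z=s['ee_rot']; R=Rn.from_quat([x,y,z,w]); a=np.radians((yaw+90)/2)
    T=Rn.from_quat([np.cos(a),np.sin(a),0,0]); print('t',s['time_s'],'pos',np.round(s['eef_pos'],1),'f',np.round(s['force'],1),'g',round(s['grip_width'],3),'turn',(T*R.inv()).as_rotvec().round(3), 'd',None if t is None else np.round(np.array(t)-s['eef_pos'],1))
if __name__=='__main__': st([float(v) for v in sys.argv[1:4]] if len(sys.argv)>3 else None, float(sys.argv[4]) if len(sys.argv)>4 else 63.0)
E
python3 st.py 524 131.5 -3
```

```text
t 1.8167 pos [532.8 120.9  55.5] f [ 0.3  0.8 -0.3] g 0.999 turn [-0.002  0.015  0.004] d [ -8.8  10.6 -58.5]
```

{"method": "play_rows", "body": {"plan": [[-8.8, 10.6, 0, 0, 0.015, 0, 1], [0, 0, 0, 0, 0, 0, 1], [0, 0, 0, 0, 0, 0, 1]]}}

```text
time_s: 2.07
eef_pos: [525.5, 133.3, 60.6]
ee_rot: [0.003, 0.235, 0.972, 0.002]
force: [0.4, 0.4, 0.6]
grip_width: 0.997
```

```bash
python3 st.py 524 131.5 -3
```

```text
t 2.0667 pos [525.5 133.3  60.6] f [0.4 0.4 0.6] g 0.997 turn [-0.002  0.007  0.003] d [ -1.5  -1.8 -63.6]
```

{"method": "play_rows", "body": {"plan": [[-1, -1.5, -20, 0, 0.005, 0, 1], [0, 0, -20, 0, 0, 0, 1], [0, 0, -12, 0, 0, 0, 1], [0, 0, -6, 0, 0, 0, 1], [0, 0, 0, 0, 0, 0, 1]]}}

```text
time_s: 2.48
eef_pos: [528.2, 134.0, 8.0]
ee_rot: [0.008, 0.233, 0.972, 0.003]
force: [-0.8, -0.4, -0.5]
grip_width: 1.003
```

```bash
python3 st.py 524 131.5 -3
```

```text
t 2.4833 pos [528.2 134.    8. ] f [-0.8 -0.4 -0.5] g 1.003 turn [-0.003  0.016 -0.   ] d [ -4.2  -2.5 -11. ]
```

{"method": "play_rows", "body": {"plan": [[-4, -2.5, -6, 0, 0.016, 0, 1], [0, 0, -4, 0, 0, 0, 1], [0, 0, 0, 0, 0, 0, 1]]}}

```text
time_s: 2.73
eef_pos: [525.2, 131.6, -0.2]
ee_rot: [0.001, 0.233, 0.972, 0.002]
force: [-1.3, -0.8, 0.8]
grip_width: 1.0
```

```bash
python3 st.py 524 131.5 -3; python3 -c "
from h import *
a=cap('scene'); cv2.imwrite('pics/p2.png',cv2.resize(a['img'][160:220,260:350],(720,480),interpolation=cv2.INTER_CUBIC))"
```

```text
t 2.7333 pos [ 5.252e+02  1.316e+02 -2.000e-01] f [-1.3 -0.8  0.8] g 1.0 turn [-0.003  0.003 -0.001] d [-1.2 -0.1 -2.8]
```

View pics/p2.png

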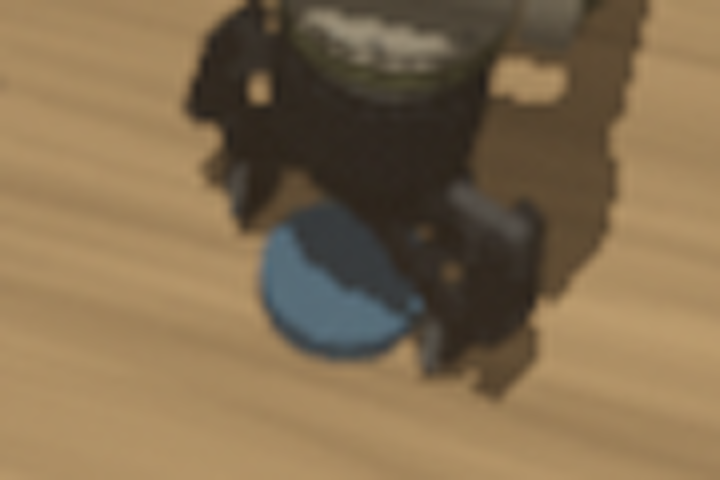

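The fingers straddle the blue coaster: left tip at (240,200), right tip at (430,350), and the disc centre at (340,280), close to the midpoint. I'll close the gripper now.

{"method": "play_rows", "body": {"plan": [[-1, 0, -2, 0, 0, 0, 0.2], [0, 0, 0, 0, 0, 0, 0.2], [0, 0, 0, 0, 0, 0, 0.2], [0, 0, 0, 0, 0, 0, 0.2], [0, 0, 0, 0, 0, 0, 0.2]], "grip_force": 40}}

```text
time_s: 3.2
eef_pos: [525.0, 131.6, -0.6]
ee_rot: [0.002, 0.233, 0.972, 0.002]
force: [0.4, 0.0, -0.6]
grip_width: 0.725
```

```bash
python3 st.py 524 131.5 -3
```

```text
t 3.2 pos [525.  131.6  -0.6] f [ 0.4  0.  -0.6] g 0.725 turn [-0.003  0.006 -0.001] d [-1.  -0.1 -2.4]
```

{"method": "play_rows", "body": {"plan": [[0, 0, 25, 0, 0.004, 0, 0.2], [0, 0, 30, 0, 0, 0, 0.2], [0, 0, 30, 0, 0, 0, 0.2], [0, -15, 10, 0, 0, 0, 0.2], [0, -15, 0, 0, 0, 0, 0.2]]}}

```text
time_s: 3.62
eef_pos: [522.8, 102.7, 96.9]
ee_rot: [-0.002, 0.232, 0.973, 0.001]
force: [-0.4, -0.4, -0.6]
grip_width: 0.728
```

```bash
python3 st.py 534 -114 100; python3 -c "
from h import *
b,a=cap('top'),cap('scene'); cv2.imwrite('pics/p3.png',np.hstack([cv2.resize(a['img'][130:220,240:330],(400,400),interpolation=cv2.INTER_CUBIC),cv2.resize(b['img'][170:250,250:330],(400,400),interpolation=cv2.INTER_CUBIC)]))"
```

```text
t 3.6167 pos [522.8 102.7  96.9] f [-0.4 -0.4 -0.6] g 0.728 turn [-0.003 -0.003 -0.004] d [  11.2 -216.7    3.1]
```

View pics/p3.png

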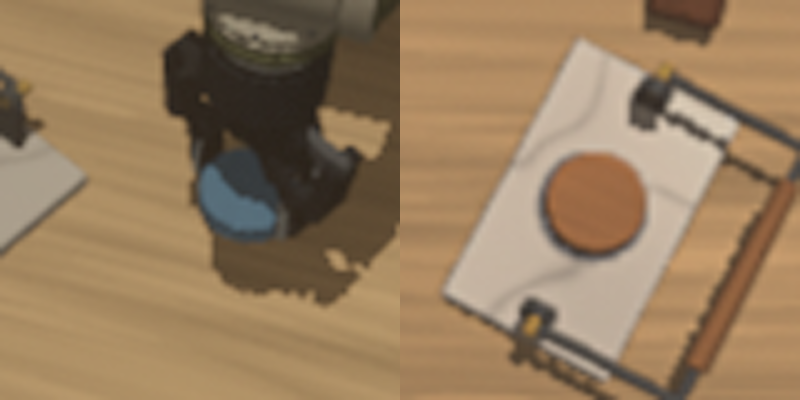

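{"method": "play_rows", "body": {"plan": [[3, -39, 0, 0, 0, 0, 0.2], [3, -40, 0, 0, 0, 0, 0.2], [3, -40, 0, 0, 0, 0, 0.2], [2, -40, 0, 0, 0, 0, 0.2], [2, -30, 0, 0, 0, 0, 0.2]]}}

```text
time_s: 4.13
eef_pos: [533.4, -86.5, 93.0]
ee_rot: [-0.005, 0.228, 0.974, 0.002]
force: [0.4, -0.3, -0.8]
grip_width: 0.726
```

{"method": "play_rows", "body": {"plan": [[0, -10, 0, 0, 0, 0, 0.2], [0, 0, 0, 0, 0, 0, 0.2], [0, 0, 0, 0, 0, 0, 0.2]]}}

```text
time_s: 4.38
eef_pos: [533.0, -100.6, 91.2]
ee_rot: [-0.006, 0.231, 0.973, 0.002]
force: [0.1, 0.2, -1.2]
grip_width: 0.728
```

```bash
python3 st.py 536.5 -114 29
```

```text
t 4.3833 pos [ 533.  -100.6   91.2] f [ 0.1  0.2 -1.2] g 0.728 turn [-0.007 -0.012 -0.004] d [  3.5 -13.4 -62.2]
```

{"method": "play_rows", "body": {"plan": [[3.5, -13, -5, -0.007, -0.012, -0.004, 0.2], [0, 0, -15, 0, 0, 0, 0.2], [0, 0, -15, 0, 0, 0, 0.2], [0, 0, -4, 0, 0, 0, 0.2], [0, 0, 0, 0, 0, 0, 0.2]]}}

```text
time_s: 4.8
eef_pos: [537.6, -109.2, 49.5]
ee_rot: [0.001, 0.23, 0.973, -0.0]
force: [0.8, -0.3, -0.8]
grip_width: 0.73
```

```bash
python3 st.py 536.5 -114 29.4
```

```text
t 4.8 pos [ 537.6 -109.2   49.5] f [ 0.8 -0.3 -0.8] g 0.73 turn [ 0.001  0.003 -0.007] d [ -1.1  -4.8 -20.1]
```

{"method": "play_rows", "body": {"plan": [[-1, -4.8, -4, 0, 0.003, -0.007, 0.2], [0, 0, -7, 0, 0, 0, 0.2], [0, 0, 0, 0, 0, 0, 0.2], [0, 0, 0, 0, 0, 0, 0.2]]}}

```text
time_s: 5.13
eef_pos: [537.3, -113.3, 38.5]
ee_rot: [0.001, 0.233, 0.973, -0.001]
force: [-0.6, -0.0, -1.0]
grip_width: 0.728
```

```bash
python3 st.py 536.5 -114 29.4
```

```text
t 5.1333 pos [ 537.3 -113.3   38.5] f [-0.6 -0.  -1. ] g 0.728 turn [ 0.001  0.001 -0.001] d [-0.8 -0.7 -9.1]
```

{"method": "play_rows", "body": {"plan": [[-0.8, -0.7, -4, 0, 0, 0, 0.2], [0, 0, -3, 0, 0, 0, 0.2], [0, 0, 0, 0, 0, 0, 0.2]]}}

```text
time_s: 5.38
eef_pos: [536.8, -114.3, 31.6]
ee_rot: [0.001, 0.233, 0.972, -0.001]
force: [0.5, 0.2, -0.6]
grip_width: 0.728
```

```bash
python3 st.py 536.5 -114 29.4;python3 -c "
from h import *
a=cap('scene'); cv2.imwrite('pics/p4.png',cv2.resize(a['img'][130:220,170:290],(800,600),interpolation=cv2.INTER_CUBIC))"
```

```text
t 5.3833 pos [ 536.8 -114.3   31.6] f [ 0.5  0.2 -0.6] g 0.728 turn [ 0.002  0.002 -0.001] d [-0.3  0.3 -2.2]
```

View pics/p4.png

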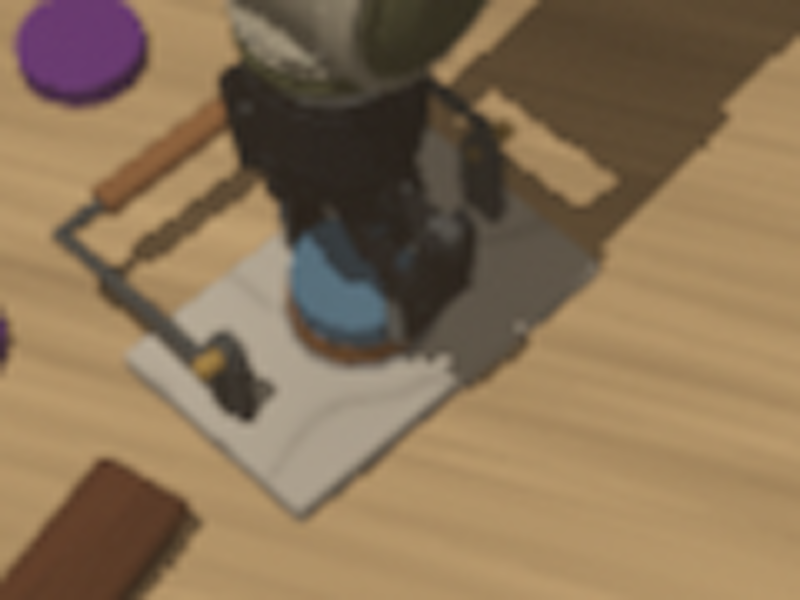

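The blue coaster hovers over the wood with an even rim, at crop (340,290) against (345,330). I'll set it down and release.

{"method": "play_rows", "body": {"plan": [[0, 0, -1.5, 0, 0, 0, 0.2], [0, 0, -1, 0, 0, 0, 0.2], [0, 0, 0, 0, 0, 0, 0.2]]}}

```text
time_s: 5.68
eef_pos: [537.1, -114.4, 29.4]
ee_rot: [0.002, 0.233, 0.972, -0.001]
force: [-0.8, 0.6, -0.4]
grip_width: 0.732
```

```bash
python3 st.py 536.5 -114 29.4
```

```text
t 5.6833 pos [ 537.1 -114.4   29.4] f [-0.8  0.6 -0.4] g 0.732 turn [ 0.002  0.003 -0.001] d [-0.6  0.4 -0. ]
```

{"method": "play_rows", "body": {"plan": [[0, 0, -1, 0, 0, 0, 0.2], [0, 0, 0, 0, 0, 0, 0.2]]}}

```text
time_s: 5.85
eef_pos: [537.4, -114.5, 29.5]
ee_rot: [0.002, 0.233, 0.973, -0.001]
force: [-1.0, 0.3, -1.5]
grip_width: 0.726
```

{"method": "play_rows", "body": {"plan": [[0, 0, 0, 0, 0, 0, 0.7], [0, 0, 0, 0, 0, 0, 1], [0, 0, 0, 0, 0, 0, 1], [0, 0, 0, 0, 0, 0, 1]]}}

```text
time_s: 6.18
eef_pos: [537.8, -114.6, 29.8]
ee_rot: [0.003, 0.233, 0.973, -0.001]
force: [0.1, -0.3, -0.2]
grip_width: 1.002
```

{"method": "play_rows", "body": {"plan": [[0, 0, 15, 0, 0, 0, 1], [0, 0, 30, 0, 0, 0, 1], [0, 0, 40, 0, 0, 0, 1], [0, 0, 40, 0, 0, 0, 1], [0, 0, 25, 0, 0, 0, 1]]}}

```text
time_s: 6.6
eef_pos: [533.3, -112.8, 179.0]
ee_rot: [-0.005, 0.233, 0.972, 0.0]
force: [0.5, -1.1, 0.3]
grip_width: 0.995
```

{"method": "play_rows", "body": {"plan": [[-35, 20, 10, 0, 0, 0, 1], [-37, 18, 0, 0, 0, 0, 1], [-37, 18, 0, 0, 0, 0, 1], [-37, 18, 0, 0, 0, 0, 1], [0, 0, 0, 0, 0, 0, 1]]}}

```text
time_s: 7.02
eef_pos: [384.5, -38.0, 194.4]
ee_rot: [0.002, 0.234, 0.972, -0.001]
force: [1.7, -1.4, 0.3]
grip_width: 1.0
```

```bash
python3 st.py; python3 - <<'E'
from cad import *
b,a=cap('top'),cap('scene')
for n,c,rb,rp in(('s',a,[195,140,260,205],RS),('t',b,[268,185,315,235],RT)):
    for cn in blob(c,(95,60,40),(125,255,255),rb): print(n,'blue z46',disc(c,cn,46))
    print(plate(c,rp))
cv2.imwrite('pics/p5.png',np.hstack([cv2.resize(a['img'][130:220,180:270],(400,400),interpolation=cv2.INTER_CUBIC),cv2.resize(b['img'][170:250,250:330],(400,400),interpolation=cv2.INTER_CUBIC)]))
E
```

```text
t 7.0167 pos [384.5 -38.  194.4] f [ 1.7 -1.4  0.3] g 1.0 turn [0.002 0.003 0.   ] d None
s blue z46 (array([ 540.3, -111.6,   56.4,   57.9]), array([223.5, 171.5]))
(array([ 538.8, -108.6]), array([121.5, 191.2]), 62.7)
t blue z46 (array([ 536.1, -111.9,   56.9,   59.1]), array([288.2, 208.8]))
(array([506.2, -99.5]), array([131. , 249.7]), 62.7)
```

View pics/p5.png

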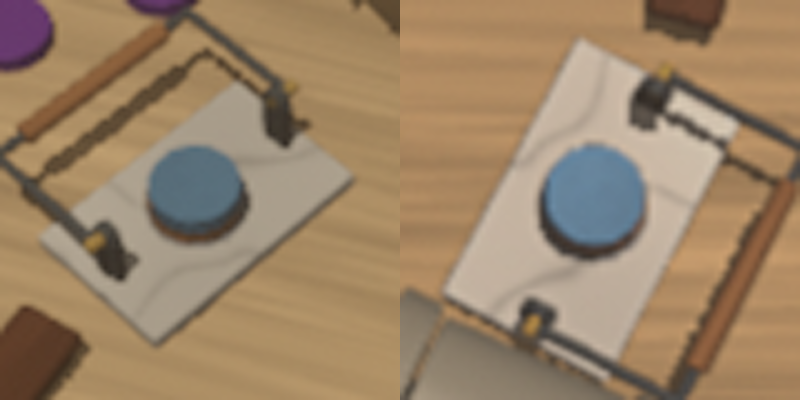

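The blue coaster sits flat on the wood. Top blobs suggest it is about 2–3 mm off along the caddy's y, so I'll measure plate edges and disc rims more sharply.

```bash
cat > fine.py <<'E'
from cad import *
from scipy.optimize import least_squares
YC=np.array([np.cos(np.radians(63)),np.sin(np.radians(63))]); XC=np.array([YC[1],-YC[0]])
def samp(ch,c,P): 
    q=proj(c,P).astype(np.float32); return cv2.remap(ch,q[:,0:1],q[:,1:2],cv2.INTER_LINEAR).ravel()
def edge(ch,c,A,n,z,rng,sign):  # strongest signed step along n from A
    t=np.arange(-rng,rng+.1,.5); P=np.c_[A+t[:,None]*n,np.full(len(t),z)]
    g=sign*np.gradient(cv2.GaussianBlur(samp(ch,c,P).reshape(-1,1),(1,7),0).ravel()); i=g.argmax(); return t[i],g[i]
def chans(c):
    f=c['img'].astype(np.float32); return f[...,2],f.max(2)-f.min(2)
def platefit(c,c0=(534,-113)):
    R,S=chans(c); c0=np.array(c0,float); pts={}
    for nm,n,u,h,L in(('+x',XC,YC,95,50),('-x',-XC,YC,95,50),('+y',YC,XC,60,85),('-y',-YC,XC,60,85)):
        s=np.linspace(-L,L,25); e=np.array([edge(S,c,c0+n*h+u*v,n,14,10,1)[0] for v in s]); k=abs(e-np.median(e))<3
        p=np.polyfit(s[k],e[k],1); pts[nm]=(p[1]+h,np.degrees(p[0]),k.sum())
    print({k:np.round(v,1).tolist() for k,v in pts.items()})
    return c0+XC*(pts['+x'][0]-pts['-x'][0])/2+YC*(pts['+y'][0]-pts['-y'][0])/2
def rim(c,z,chan,sign,c0,far=True,r=32,half=80):
    ch=chans(c)[chan]; c0=np.array(c0,float); o=ray(c,[256,192])[0]; d=c0-o[:2]; a0=np.arctan2(*d[::-1])+(0 if far else np.pi)
    E=[]
    for a in a0+np.radians(np.linspace(-half,half,41)):
        n=np.array([np.cos(a),np.sin(a)]); t,g=edge(ch,c,c0+n*r,n,z,9,sign); E.append(c0+n*(r+t))
    E=np.array(E); f=least_squares(lambda q:np.linalg.norm(E-q,axis=1)-r,c0,loss='soft_l1',f_scale=.7); return f.x.round(1),round(float(np.sqrt(np.mean(f.fun**2))),2)
E
python3 - <<'E'
from fine import *
for n in('scene','top'):
    c=cap(n); np.save(f'pics/{n}_1.npy',c['img']); p=platefit(c); print(n,'plate',p.round(1))
    b,e=rim(c,46,0,1,(537,-112)); w,ew=rim(c,14,1,-1,(536,-113),far=False,half=60)
    for k,q,r in(('blue',b,e),('wood low rim',w,ew)): print(' ',k,q,'rms',r,'rel xc,yc',(XC@(q-p)).round(1),(YC@(q-p)).round(1))
E
```

```text
{'+x': [98.5, -0.2, 25.0], '-x': [94.5, -1.1, 16.0], '+y': [64.2, 0.3, 25.0], '-y': [59.9, -0.0, 25.0]}
scene plate [ 536.7 -112. ]
  blue [ 540.1 -111.9] rms 0.75 rel xc,yc 2.9 1.6
  wood low rim [ 533.5 -115.5] rms 0.63 rel xc,yc -1.3 -4.6
{'+x': [95.2, -0.2, 14.0], '-x': [97.9, 0.9, 6.0], '+y': [59.1, -0.0, 25.0], '-y': [61.7, -0.1, 25.0]}
top plate [ 532.2 -113.5]
  blue [ 536.6 -112.9] rms 0.85 rel xc,yc 3.7 2.6
  wood low rim [ 541.1 -115.7] rms 0.53 rel xc,yc 8.9 2.1
```

{"method": "play_rows", "body": {"plan": [[36, -18, 0, 0, 0, 0, 1], [37, -18, 0, 0, 0, 0, 1], [37, -19, 0, 0, 0, 0, 1], [28, -14, -20, 0, 0, 0, 1], [8, -4, -30, 0, 0, 0, 1]]}}

```text
time_s: 7.63
eef_pos: [545.9, -119.5, 146.7]
ee_rot: [0.009, 0.235, 0.972, -0.002]
force: [0.4, 0.5, -0.6]
grip_width: 0.995
```

{"method": "play_rows", "body": {"plan": [[0, 0, -20, 0, 0, 0, 1], [0, 0, 0, 0, 0, 0, 1], [0, 0, 0, 0, 0, 0, 1]]}}

```text
time_s: 7.88
eef_pos: [548.1, -122.0, 117.7]
ee_rot: [0.005, 0.236, 0.972, -0.001]
force: [0.5, 0.3, 0.8]
grip_width: 1.004
```

```bash
python3 st.py 535.5 -114 12
```

```text
t 7.8833 pos [ 548.1 -122.   117.7] f [0.5 0.3 0.8] g 1.004 turn [0.005 0.008 0.005] d [ -12.6    8.  -105.7]
```

{"method": "play_rows", "body": {"plan": [[-12.5, 8, -25, 0.005, 0.008, 0.005, 1], [0, 0, -25, 0, 0, 0, 1], [0, 0, -10, 0, 0, 0, 1], [0, 0, 0, 0, 0, 0, 1], [0, 0, 0, 0, 0, 0, 1]]}}

```text
time_s: 8.3
eef_pos: [538.9, -115.6, 61.3]
ee_rot: [0.004, 0.233, 0.972, -0.001]
force: [0.7, 0.4, 0.3]
grip_width: 0.997
```

```bash
python3 st.py 535.5 -114 12
```

```text
t 8.3 pos [ 538.9 -115.6   61.3] f [0.7 0.4 0.3] g 0.997 turn [ 0.003  0.008 -0.   ] d [ -3.4   1.6 -49.3]
```

{"method": "play_rows", "body": {"plan": [[-3.4, 1.6, -15, 0.003, 0.008, 0, 1], [-1, 0.5, -15, 0, 0, 0, 1], [-1, 0.5, -7, 0, 0.003, 0, 1], [0, 0, -3, 0, 0, 0, 1], [0, 0, 0, 0, 0, 0, 1]]}}

```text
time_s: 8.72
eef_pos: [535.9, -114.0, 23.5]
ee_rot: [0.002, 0.233, 0.972, -0.001]
force: [-0.3, 0.5, -0.2]
grip_width: 1.001
```

```bash
python3 st.py 535.5 -114 12
```

```text
t 8.7167 pos [ 535.9 -114.    23.5] f [-0.3  0.5 -0.2] g 1.001 turn [ 0.003  0.003 -0.001] d [ -0.4   0.  -11.5]
```

{"method": "play_rows", "body": {"plan": [[-0.5, 0, -6, 0.003, 0.003, 0, 1], [0, 0, -4, 0, 0, 0, 1], [0, 0, 0, 0, 0, 0, 1]], "grip_force": 20}}

```text
time_s: 8.97
eef_pos: [536.2, -114.3, 13.9]
ee_rot: [0.001, 0.233, 0.972, -0.0]
force: [0.2, 0.6, 0.6]
grip_width: 0.998
```

```bash
python3 st.py 535.5 -114 13
```

```text
t 8.9667 pos [ 536.2 -114.3   13.9] f [0.2 0.6 0.6] g 0.998 turn [ 0.001  0.002 -0.001] d [-0.7  0.3 -0.9]
```

{"method": "play_rows", "body": {"plan": [[0, 0, 0, 0, 0, 0, 0.3], [0, 0, 0, 0, 0, 0, 0.3], [0, 0, 0, 0, 0, 0, 0.3], [0, 0, 0, 0, 0, 0, 0.3]], "grip_force": 20}}

```text
time_s: 9.3
eef_pos: [536.5, -114.6, 14.4]
ee_rot: [0.001, 0.233, 0.972, -0.0]
force: [0.0, -0.0, -1.6]
grip_width: 0.744
```

```bash
python3 st.py 534 -113.8 13.5
```

```text
t 9.3 pos [ 536.5 -114.6   14.4] f [ 0.  -0.  -1.6] g 0.744 turn [ 0.001  0.003 -0.001] d [-2.5  0.8 -0.9]
```

{"method": "play_rows", "body": {"plan": [[-2.5, 0.9, -0.5, 0, 0.002, 0, 0.3], [0, 0, 0, 0, 0, 0, 0.3], [0, 0, 0, 0, 0, 0, 0.3]]}}

```text
time_s: 9.55
eef_pos: [534.1, -113.7, 14.3]
ee_rot: [0.001, 0.233, 0.972, -0.001]
force: [-0.6, 0.2, -0.3]
grip_width: 0.743
```

```bash
python3 st.py 534 -113.8 13.5; python3 -c "
from fine import *
c=cap('scene'); print(platefit(c))"
```

```text
t 9.55 pos [ 534.1 -113.7   14.3] f [-0.6  0.2 -0.3] g 0.743 turn [ 0.002  0.002 -0.   ] d [-0.1 -0.1 -0.8]
{'+x': [98.5, -0.3, 25.0], '-x': [93.5, 0.2, 15.0], '+y': [64.2, 0.2, 22.0], '-y': [60.2, -0.2, 15.0]}
[ 537.12091192 -112.32591184]
```

{"method": "play_rows", "body": {"plan": [[0, 0, 0, 0, 0, 0, 0.7], [0, 0, 0, 0, 0, 0, 1], [0, 0, 0, 0, 0, 0, 1]]}}

```text
time_s: 9.85
eef_pos: [534.0, -113.6, 14.3]
ee_rot: [0.001, 0.233, 0.972, -0.001]
force: [-0.9, 0.1, 0.2]
grip_width: 1.003
```

{"method": "play_rows", "body": {"plan": [[0, 0, 15, 0, 0, 0, 1], [0, 0, 30, 0, 0, 0, 1], [0, 0, 35, 0, 0, 0, 1], [0, 0, 30, 0, 0, 0, 1], [-12, -20, 20, 0, 0, 0, 1]]}}

```text
time_s: 10.27
eef_pos: [519.2, -130.3, 144.4]
ee_rot: [-0.005, 0.232, 0.973, 0.001]
force: [0.0, 0.1, -0.2]
grip_width: 0.999
```

{"method": "play_rows", "body": {"plan": [[-15, -30, 10, 0, 0, 0, 1], [-15, -30, 0, 0, 0, 0, 1], [0, 0, 0, 0, 0, 0, 1], [0, 0, 0, 0, 0, 0, 1]]}}

```text
time_s: 10.6
eef_pos: [488.7, -195.4, 161.4]
ee_rot: [0.001, 0.232, 0.973, -0.002]
force: [1.0, 0.7, 0.0]
grip_width: 1.001
```

```bash
python3 st.py 488.6 -202.9 79; python3 - <<'E'
from fine import *
I=[]
for n in('scene','top'):
    c=cap(n); p=platefit(c); print(n,'plate',p.round(1))
    b,e=rim(c,46,0,1,(535,-113)); print('blue',b,e)
    I.append(cv2.resize(c['img'][130:220,180:270] if n=='scene' else c['img'][170:250,250:330],(400,400),interpolation=cv2.INTER_CUBIC))
cv2.imwrite('pics/p6.png',np.hstack(I))
E
```

```text
t 10.6 pos [ 488.7 -195.4  161.4] f [1.  0.7 0. ] g 1.001 turn [ 0.003  0.    -0.003] d [ -0.1  -7.5 -82.4]
{'+x': [98.6, -0.2, 25.0], '-x': [93.7, -0.2, 18.0], '+y': [64.1, 0.2, 25.0], '-y': [60.0, -0.0, 25.0]}
scene plate [ 537.1 -112.3]
blue [ 537.4 -111.4] 0.77
{'+x': [95.2, -0.2, 14.0], '-x': [97.7, 0.5, 20.0], '+y': [59.1, 0.0, 25.0], '-y': [63.1, 5.8, 7.0]}
top plate [ 532.  -114.2]
blue [ 533.8 -113.1] 2.56
```

View pics/p6.png

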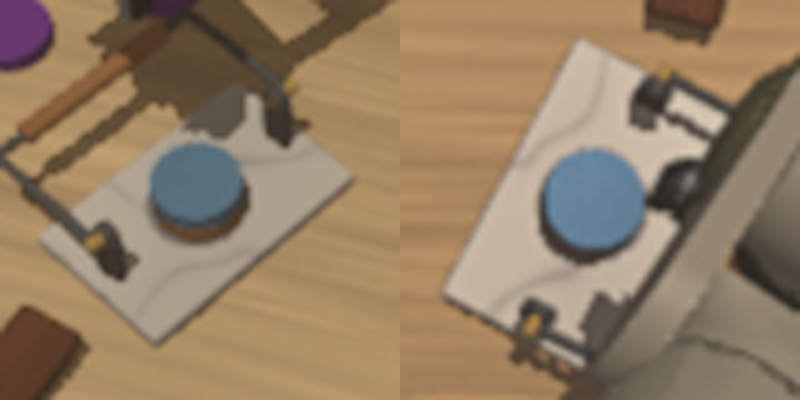

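```bash
python3 - <<'E'
from fine import *
print(onz(cap('scene'),[201.1,147.8],60).round(1),onz(cap('top'),[318.3,224.6],60).round(1))
E
python3 st.py 488.6 -202.9 41
```

```text
[[ 487.5 -202.4   60. ]] [[ 487.8 -204.    60. ]]
t 10.8 pos [ 489.1 -193.7  160.5] f [ 0.1  0.4 -0.7] g 1.004 turn [ 0.002 -0.001 -0.006] d [  -0.5   -9.2 -119.5]
```

Both views put the bar at about (488,-203,60), matching the geometry at (488.6,-203).

{"method": "play_rows", "body": {"plan": [[-1, -9.2, -25, 0, 0, -0.006, 1], [0, 0, -30, 0, 0, 0, 1], [0, 0, -20, 0, 0, 0, 1], [0, 0, -5, 0, 0, 0, 1], [0, 0, 0, 0, 0, 0, 1]]}}

```text
time_s: 11.22
eef_pos: [490.1, -199.1, 77.6]
ee_rot: [0.0, 0.23, 0.973, -0.001]
force: [-0.0, 0.5, 0.1]
grip_width: 0.998
```

```bash
python3 st.py 488.2 -203 41
```

```text
t 11.2167 pos [ 490.1 -199.1   77.6] f [-0.   0.5  0.1] g 0.998 turn [ 0.002  0.    -0.006] d [ -1.9  -3.9 -36.6]
```

{"method": "play_rows", "body": {"plan": [[-1.9, -3.9, -15, 0, 0, -0.006, 0.6], [0, 0, -13, 0, 0, 0, 0.3], [0, 0, -5, 0, 0, 0, 0.1], [0, 0, 0, 0, 0, 0, 0], [0, 0, 0, 0, 0, 0, 0]]}}

```text
time_s: 11.63
eef_pos: [491.1, -202.1, 47.7]
ee_rot: [0.003, 0.231, 0.973, -0.002]
force: [0.0, -0.1, -0.0]
grip_width: 0.499
```

```bash
python3 st.py 488.2 -203 41
```

```text
t 11.6333 pos [ 491.1 -202.1   47.7] f [ 0.  -0.1 -0. ] g 0.499 turn [ 0.005  0.004 -0.004] d [-2.9 -0.9 -6.7]
```

{"method": "play_rows", "body": {"plan": [[-2.9, -1, -5.5, 0.005, 0.004, -0.004, 0], [0, 0, 0, 0, 0, 0, 0], [0, 0, 0, 0, 0, 0, 0]]}}

```text
time_s: 11.88
eef_pos: [489.1, -203.5, 44.2]
ee_rot: [0.002, 0.233, 0.972, -0.0]
force: [-0.4, 0.1, 0.3]
grip_width: 0.5
```

```bash
python3 st.py 488.2 -203 41;  python3 -c "
from h import *
a=cap('scene'); cv2.imwrite('pics/p7.png',cv2.resize(a['img'][100:190,160:280],(800,600),interpolation=cv2.INTER_CUBIC))"
```

```text
t 11.8833 pos [ 489.1 -203.5   44.2] f [-0.4  0.1  0.3] g 0.5 turn [ 0.002  0.003 -0.001] d [-0.9  0.5 -3.2]
```

View pics/p7.png

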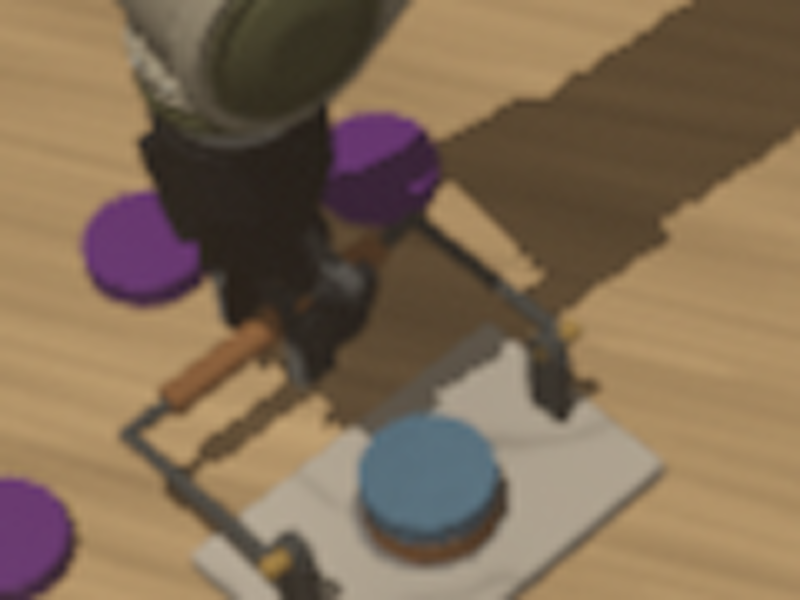

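The fingers straddle the sleeve at its middle, near crop (300,310). I'll close with the lightest grip.

{"method": "play_rows", "body": {"plan": [[-0.5, 0.5, -2, 0, 0, 0, -0.4], [0, 0, 0, 0, 0, 0, -0.65], [0, 0, 0, 0, 0, 0, -0.8], [0, 0, 0, 0, 0, 0, -0.8], [0, 0, 0, 0, 0, 0, -0.8]], "grip_force": 20}}

```text
time_s: 12.35
eef_pos: [488.7, -203.5, 42.7]
ee_rot: [0.002, 0.233, 0.972, -0.001]
force: [-0.9, -0.5, -0.9]
grip_width: 0.173
```

```bash
python3 st.py 488.2 -203 41
```

```text
t 12.35 pos [ 488.7 -203.5   42.7] f [-0.9 -0.5 -0.9] g 0.173 turn [ 0.003  0.004 -0.001] d [-0.5  0.5 -1.7]
```

{"method": "play_rows", "body": {"plan": [[0.2, 0.4, 10, 0, 0, 0, -0.8], [0.7, 1.3, 9.9, 0, 0, 0, -0.8], [1.1, 2.2, 9.7, 0, 0, 0, -0.8], [1.5, 3, 9.4, 0, 0, 0, -0.8], [2, 3.9, 9, 0, 0, 0, -0.8]]}}

```text
time_s: 12.77
eef_pos: [493.7, -192.6, 93.9]
ee_rot: [0.001, 0.233, 0.972, -0.001]
force: [0.6, -1.6, -3.0]
grip_width: 0.175
```

```bash
cat > arc.py <<'E'
from st import *
s=sense(); YC=np.array([np.cos(np.radians(63)),np.sin(np.radians(63))]); p0=np.array([488.7,-203.5,42.7])
d=np.array(s['eef_pos'])-p0; h=YC@d[:2]; th=np.arctan2(d[2],100-h)
print('t',s['time_s'],'theta',round(th,3),'radius',round(np.hypot(d[2],100-h),1),'side',round(d[0]*YC[1]-d[1]*YC[0],1),'f',np.round(s['force'],1),'g',round(s['grip_width'],3)); st()
def step(k,dth,a=None):
    t=th
    for _ in range(k):
        n=t+dth; q=np.r_[YC*100*(np.cos(t)-np.cos(n)),100*(np.sin(n)-np.sin(t))]; print(round(n,2),q.round(1)); t=n
# now to the ideal circle point
q=p0+np.r_[YC*100*(1-np.cos(th)),100*np.sin(th)]-s['eef_pos']; print('to circle',q.round(1)); step(6,.1)
E
python3 arc.py
```

```text
t 12.7667 theta 0.527 radius 101.8 side -0.6 f [ 0.6 -1.6 -3. ] g 0.175
t 12.7667 pos [ 493.7 -192.6   93.9] f [ 0.6 -1.6 -3. ] g 0.175 turn [0.003 0.002 0.   ] d None
to circle [ 1.2  1.2 -0.9]
0.63 [2.5 4.9 8.4]
0.73 [2.8 5.6 7.8]
0.83 [3.2 6.2 7.1]
0.93 [3.5 6.8 6.4]
1.03 [3.8 7.4 5.6]
1.13 [4.  7.8 4.7]
```

{"method": "play_rows", "body": {"plan": [[3, 5.5, 8, 0.003, 0.002, 0, -0.8], [2.8, 5.6, 7.8, 0, 0, 0, -0.8], [3.2, 6.2, 7.1, 0, 0, 0, -0.8], [3.5, 6.8, 6.4, 0, 0, 0, -0.8], [3.8, 7.4, 5.6, 0, 0, 0, -0.8]]}}

```text
time_s: 13.18
eef_pos: [510.3, -160.0, 136.3]
ee_rot: [0.0, 0.233, 0.972, -0.003]
force: [-1.7, -3.3, 0.3]
grip_width: 0.172
```

```bash
python3 arc.py
```

```text
t 13.1833 theta 1.069 radius 106.8 side -0.5 f [-1.7 -3.3  0.3] g 0.172
t 13.1833 pos [ 510.3 -160.   136.3] f [-1.7 -3.3  0.3] g 0.172 turn [ 0.005 -0.001 -0.   ] d None
to circle [ 2.   2.7 -6. ]
1.17 [4.1 8.  4.4]
1.27 [4.3 8.4 3.4]
1.37 [4.4 8.6 2.5]
1.47 [4.5 8.8 1.5]
1.57 [4.5 8.9 0.5]
1.67 [ 4.5  8.9 -0.5]
```

{"method": "play_rows", "body": {"plan": [[4.5, 8.8, 2, 0.004, 0, 0, -0.8], [4.6, 9, 1.5, 0, 0, 0, -0.8], [4.6, 9, 1, 0, 0, 0, -0.8], [4.5, 8.8, 0, 0, 0, 0, -0.8]]}}

```text
time_s: 13.52
eef_pos: [529.7, -122.0, 147.4]
ee_rot: [0.001, 0.233, 0.973, -0.003]
force: [-1.0, -2.3, 5.0]
grip_width: 0.176
```

```bash
python3 arc.py
```

```text
t 13.5167 theta 1.488 radius 105.1 side -0.5 f [-1.  -2.3  5. ] g 0.176
t 13.5167 pos [ 529.7 -122.   147.4] f [-1.  -2.3  5. ] g 0.176 turn [ 0.006  0.001 -0.002] d None
to circle [ 0.6  0.2 -5.1]
1.59 [4.5 8.9 0.3]
1.69 [ 4.5  8.9 -0.7]
1.79 [ 4.5  8.8 -1.7]
1.89 [ 4.4  8.6 -2.6]
1.99 [ 4.2  8.3 -3.6]
2.09 [ 4.1  8.  -4.5]
```

{"method": "play_rows", "body": {"plan": [[2, 4, 0, 0.004, 0, 0, -0.8], [0, 0, 0, 0, 0, 0, -0.8]]}}

```text
time_s: 13.68
eef_pos: [533.2, -115.2, 147.9]
ee_rot: [0.001, 0.231, 0.973, -0.0]
force: [-0.9, -2.1, 1.6]
grip_width: 0.179
```

```bash
python3 arc.py|head -4
```

```text
t 13.6833 theta 1.56 radius 105.2 side -0.5 f [-0.9 -2.1  1.6] g 0.179
t 13.6833 pos [ 533.2 -115.2  147.9] f [-0.9 -2.1  1.6] g 0.179 turn [ 0.001  0.002 -0.004] d None
to circle [ 0.5 -0.2 -5.2]
1.66 [ 4.5  8.9 -0.4]
```

Theta is about 1.56, so the handle is upright. I'll release and retreat straight up, then away.

{"method": "play_rows", "body": {"plan": [[0, 0, 0, 0, 0, 0, -0.3], [0, 0, 0, 0, 0, 0, 0.2], [0, 0, 0, 0, 0, 0, 0.2], [0, 0, 0, 0, 0, 0, 0.2]]}}

```text
time_s: 14.02
eef_pos: [533.0, -114.2, 146.5]
ee_rot: [0.0, 0.232, 0.973, 0.001]
force: [0.3, -0.4, 0.5]
grip_width: 0.602
```

{"method": "play_rows", "body": {"plan": [[0, 0, 15, 0, 0, 0, 0.2], [0, 0, 25, 0, 0, 0, 0.2], [0, 0, 30, 0, 0, 0, 0.2], [0, 0, 30, 0, 0, 0, 0.2], [-20, 10, 10, 0, 0, 0, 0.2]]}}

```text
time_s: 14.43
eef_pos: [511.3, -105.2, 255.8]
ee_rot: [-0.005, 0.233, 0.972, 0.003]
force: [0.3, 0.2, 0.8]
grip_width: 0.603
```

{"method": "play_rows", "body": {"plan": [[-35, 18, 0, 0, 0, 0, 0.2], [-36, 18, 0, 0, 0, 0, 0.2], [-36, 18, 0, 0, 0, 0, 0.2], [-36, 18, 0, 0, 0, 0, 0.2], [-10, 5, 0, 0, 0, 0, 0.2]]}}

```text
time_s: 14.85
eef_pos: [351.9, -26.3, 256.7]
ee_rot: [-0.003, 0.235, 0.972, 0.003]
force: [0.8, -1.5, 0.5]
grip_width: 0.604
```

```bash
python3 st.py; python3 - <<'E'
from fine import *
I=[]
for n in('scene','top'):
    c=cap(n); p=platefit(c); print(n,'plate',p.round(1))
    b,e=rim(c,46,0,1,(535,-113)); print('blue',b,e); print('bar expected px',proj(c,[[534+58*.89,-113.8-58*.454,160],[534-58*.89,-113.8+58*.454,160]]).round(1).tolist())
    I.append(cv2.resize(c['img'][110:220,180:290] if n=='scene' else c['img'][160:260,240:340],(400,400),interpolation=cv2.INTER_CUBIC))
    if n=='top': I2=cv2.resize(c['img'],(400,300))
    else: I1=cv2.resize(c['img'],(400,300))
cv2.imwrite('pics/p8.png',np.vstack([np.hstack([i[50:350] for i in I]),np.hstack([I1,I2])]))
E
```

```text
t 14.85 pos [351.9 -26.3 256.7] f [ 0.8 -1.5  0.5] g 0.604 turn [-0.007 -0.004  0.003] d None
{'+x': [98.4, -0.1, 25.0], '-x': [93.7, -0.1, 21.0], '+y': [65.8, -0.1, 25.0], '-y': [58.1, -0.1, 24.0]}
scene plate [ 537.9 -110.6]
blue [ 538.1 -109.2] 2.05
bar expected px [[205.3, 157.7], [235.9, 134.3]]
{'+x': [95.0, -0.1, 22.0], '-x': [97.6, -0.1, 22.0], '+y': [60.8, -0.2, 25.0], '-y': [60.7, -0.0, 25.0]}
top plate [ 532.8 -112.3]
blue [ 534.4 -112.2] 2.64
bar expected px [[302.0, 187.2], [283.0, 223.1]]
```

View pics/p8.png

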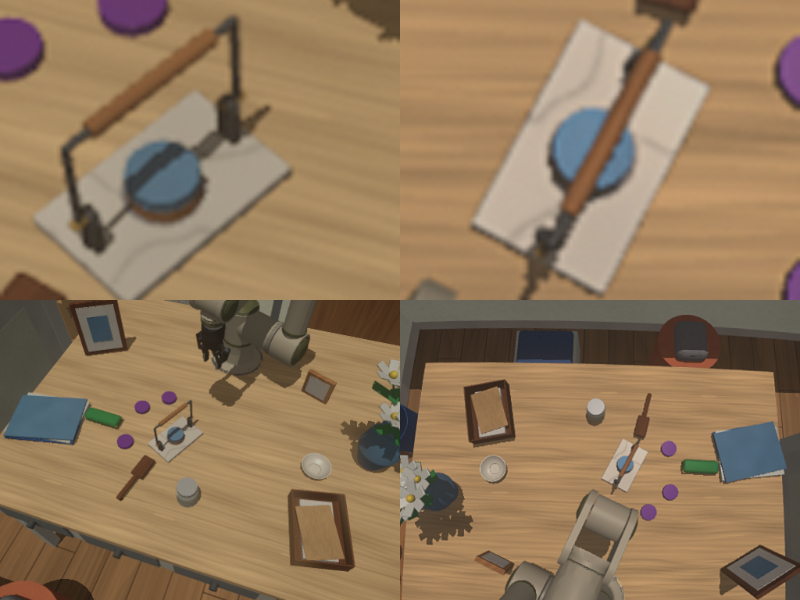

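{"method": "play_rows", "body": {"plan": [[0, 0, 0, 0, 0, 0, 0.2], [0, 0, 0, 0, 0, 0, 0.2], [0, 0, 0, 0, 0, 0, 0.2], [0, 0, 0, 0, 0, 0, 0.2], [0, 0, 0, 0, 0, 0, 0.2]]}}

```text
time_s: 15.37
eef_pos: [357.1, -29.5, 257.1]
ee_rot: [-0.001, 0.236, 0.972, 0.003]
force: [-0.9, -1.0, -0.1]
grip_width: 0.598
```

```bash
python3 -c "
from rig import ctrl
print(ctrl.finish_job())"
```

```text
the job is handed in; nothing more can be done
None
```

The blue coaster lies flat on the wooden one in the middle of the plate, the handle stands upright, and the job was handed in at 15.4 s. I set the coaster down, squeezed both together and dragged the stack about 2.7 mm towards the centre. Then I gripped the handle's sleeve, swung it up to about 1.56 rad, let go and backed clear.

- **Handle:** in the last pictures it stands upright on its own, with the bar about where an upright one should appear.
- **Stack:** it looks neat. The clear views after the squeeze put the blue coaster about 1 to 3 mm from the plate's centre. The two cameras disagree by 2 to 3 mm, so I can't confirm better than that. The final disc fits were poor because the handle and its shadow cross the coaster.
- **Caddy:** it shifted about 1.5 to 2 mm along its y during the handle swing.
- **Other things:** the jar, bowl, spectacle case, hairbrush and purple coasters look unmoved in the pictures; I didn't measure them.
- **Forces:** the readings after each move never went above about 6 N.

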